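# Find the loose bolt and hold its cover open

## Robot

A 6-joint arm with a two-finger parallel gripper is mounted at the origin on the work surface. World frame = base frame: x ahead of the robot, y to its left, z up, the work surface at z = 0. Lengths are in mm, angles in rad, forces in N, time in s.
With the tool pointing down it reaches from about 350 to 975 mm from the base axis. Payload 7.1 kg.
Tool frame: the origin (TCP) lies at the very end of the fingers, on their centre line; the grasp point (between the pads) lies 19 mm behind it; z points along the fingers, x is the direction in which the jaws open and shut, and the axes are right-handed (so a half turn about z gives the same grasp; the last joint's range is limited). The gripper opens to 88 mm and grips with 3 to 60 N. Pads are 20 mm wide; open, the fingers measure 115 mm over their backs; the gripper's body (75 mm by 178 mm) begins 61 mm behind the grasp point.
Start: joints at [1.141, 0.423, 1.63, -0, 1.089, -0.019], TCP at [249.557, 572.997, 222.675] pointing down, gripper open.
Joint ranges: [-3, 3], [-0.9, 2.11], [0.09, 2.58], [-1.31, 4.45], [0.11, 2.69], [-2.54, 2.54]. Speed limits (rad/s): [2.39, 2.39, 3.01, 3.14, 3.14, 3.14].

## Interface

Orientations are given as a rotation vector (axis times angle).
In Python, from workcell import * gives the robot as it stands.
- The arm moves only by the tool arm_command, never from a script. Its argument "increments" is a list of rows, each a list of 2 entries, a list of its own where there are three numbers: the shift along the tool's x, y, z in cm, then the turn about the tool's z in degrees. In form: [[[dx, dy, dz], turn], ...]. A call has 1 to 20 rows; each row shifts and turns the pose as measured when the row begins, along the tool's axes as they then stand; what a row does not reach is not made up. A row lasts 1/10 s, in which the tool goes at most 50 mm and 8.59 degrees, less where a joint would pass 70% of its speed; a pose out of reach is approached as far as the arm can. A call is refused whole if a number of a shift passes 5 or a number of a turn 8.59, either way. A call with a gripper value outside its range is refused whole. "gripper" is the opening, from 0 (shut) to 1 (fully open), set as the call begins (left out, the last holds). The fingers move at their own pace and stop on an object; the grip force is fixed at half the most. Time passes only in rows, so rows that do not move let the fingers close. It gives the time, the measured TCP pose, the force and the opening at its end, in the units of the state.
- get_obs(): the state, without advancing time (a new reading comes with each control period).
- get_image(name): name is "scene" or "side" or "wrist"; returns the picture (384x512x3 uint8, red, green, blue); there is no depth.
- camera_params(name): a dict with "K" (3x3 intrinsics, pixels), "rvec" (rotation vector, rad) and "tvec" (3), from world to camera coordinates, as OpenCV has them; the wrist camera has in their place "T_tool_cam" (4x4, takes a point from camera to tool coordinates, whose origin is the TCP and whose axes are the tool frame's). Camera axes: x right, y down, z forward; pixel columns grow to the right and rows downward; lengths in mm; the calibration is good to about 2 mm. A picture is of the moment at which its call begins: read the wrist's pose just before it. camera_params takes no time and is no camera call.
- close_job(): hands the job in, once; it reports no verdict.
The state is a dict: "t": time; "qpos": joint angles; "qvel": joint speeds; "joint_torque": joint torques, N m; "ee_pos": TCP position; "orientation": TCP orientation; "ft_force": force on the tool from outside, world axes, zero at the start; "moment": the same for the moment, N m; "width": finger opening in mm.
Only numpy, scipy, OpenCV 4.12 (cv2) and the standard library are available. Lean on these libraries where they do the work, as an engineer would, in place of code of your own. Each camera call takes 0.05 s, during which the arm holds its last target.

## Task

One of the three capped bolts on the book rest's clamp bar has worked loose. Tap down on each of the three closed orange caps in turn, from the robot's left to its right, to find the bolt that gives under the tap; only then lift that bolt's cap by its tab to well past 45 degrees open and finish while still holding it open, so that a colleague can get a key on the bolt. Leave the other two caps shut and do not disturb the things lying around.

Things in the scene. Friction and masses are not known exactly. Their poses are not given: they have to be found in the camera images.
- bar: grey steel clamp bar, 70 (x) x 300 (y) x 30 mm high, fixed, place and yaw vary; origin at the centre of its underside on the table, x to the book rest behind it (joined on, up to 57 mm high, 80 to 280 mm behind the bar's centre), y along the bolts, z up. At y = +95, 0, -95 mm stand three bolts that look alike, each under a round orange hinged cap; which is loose differs each time
- captop_left (a point): centre of the flat top of the closed left cap (bar y = +95 mm), 65 mm above the table; axes as the bar; stays put when the cap moves. Caps are 44 mm across, 18 mm deep. The lift tab sticks out of the cap towards bar -x (the robot's side): 12 mm wide (y), 10 mm thick (z), from 20 to 53 mm in front of the cap's centre, its middle 59 mm above the table
- captop_middle (a point): the same for the middle cap (bar y = 0). A good pinch on a tab is 42 mm in front (-x) of the cap's centre, fingers closing along the bar's y. Each cap is hinged at its far side (+x) on an axis along the bar's y, 26 mm behind the cap's centre and 47 mm above the table
- captop_right (a point): the same for the right cap (bar y = -95 mm)
- bolt_loose (a joint): how far the loose bolt is pushed down, in m: 0 at rest, 0.006 fully down. It does not say which of the three places is the loose one's. The loose bolt sinks with its cap on a spring, from about 2 N, fully down at about 5 N, and comes back up; a tight bolt does not move at all
- cap_loose (a joint): opening angle of the loose bolt's cap, in rad: 0 shut, the tab rises and swings back over the hinge as it grows, stop at 1.45; a light spring and its weight (about 1 N at the tab) close it when let go
- cap_firm1 (a joint): opening angle of the cap of one tight bolt, in rad, as above
- cap_firm2 (a joint): opening angle of the cap of the other tight bolt, in rad, as above
- weight1: bystander: turned brass book weight, 34 mm across, 38 mm high, 280 g, standing on the sheet at the left edge of the book rest; origin at the centre of its underside
- weight2: bystander: the same, at the right edge of the book rest
- wrench: bystander: steel wrench lying on the table off the bar's right end; origin at its underside
- hexkey: bystander: dark steel hex key, 110 mm long, 8 mm thick, lying off the bar's left end; origin under the middle of its long arm
- meter: bystander: yellow survey meter, 130 x 200 x 100 mm with a black carrying handle up to 150 mm, to the left; origin at the centre of its underside
- paste: bystander: closed jar, 64 mm across, 85 mm high, to the left; origin at the centre of its underside
- tray: bystander: grey plastic tray, 240 x 200 x 35 mm, to the right; origin at the centre of its underside
- brush: bystander: brush lying on the table near the robot on the right; origin at its underside

How it is judged:
By the outcome, as a careful person would: the job done as asked, in the order asked, and still so for the second after the job is handed in, while the arm keeps its last pose, push and grip.
It also fails if it takes over 45 s, if anything falls off the work surface, if the arm or the gripper's body presses on something with over 40 N, if the wrist force passes 120 N, or if a joint passes its speed limit or range.

## Working session

There is one attempt and no reset: what is moved stays moved. The work goes in short steps, Python scripts to look and compute and a tool call to move; the robot and the scene stay as the last step left them, time stands still between calls to the robot, and variables do not carry over. Pictures are saved under pics/ and viewed, and the job is handed in when it is done.

Besides the shell and the picture viewer there is one more tool, called after "Call:" as name([rows], argument=value, ...), one row to a line, values as JSON. arm_command: Moves the arm, as the interface text tells. Its arguments: {"type":"object","properties":{"increments":{"type":"array","items":{"type":"array"}},"gripper":{"type":"number"}},"required":["increments"]}

```bash
mkdir -p pics; cat > h.py <<'E'
from workcell import *
import numpy as np, cv2
def snap(n,f):
    im=get_image(n); cv2.imwrite('pics/'+f,cv2.cvtColor(im,cv2.COLOR_RGB2BGR)); return im
def ray(n,uv):
    p=camera_params(n);K=np.array(p['K'])
    if 'rvec' in p:
        R=cv2.Rodrigues(np.array(p['rvec'],float))[0];t=np.array(p['tvec'],float).ravel()
        return -R.T@t, R.T@np.linalg.solve(K,[uv[0],uv[1],1])
def onz(n,uv,z):
    c,d=ray(n,uv); return c+d*(z-c[2])/d[2]
E
python3 - <<'E'
from h import *
o=get_obs();print({k:np.round(v,3) for k,v in o.items()})
for n in ['scene','side','wrist']:
    im=snap(n,n+'0.png')
    hsv=cv2.cvtColor(im,cv2.COLOR_RGB2HSV)
    m=cv2.inRange(hsv,(5,150,120),(20,255,255))
    k,l,s,c=cv2.connectedComponentsWithStats(m)
    for i in range(1,k):
        if s[i,4]>40: print(n,s[i],c[i].round(1))
    if n!='wrist': print(ray(n,(256,192)))
    else: print(camera_params(n))
E
```

```text
{'t': np.float64(0.0), 'qpos': array([ 1.141,  0.424,  1.631, -0.   ,  1.089, -0.019]), 'qvel': array([-0.001,  0.001, -0.001,  0.002, -0.   ,  0.001]), 'joint_torque': array([ 1.0000e-03, -5.4461e+01, -2.7367e+01,  6.4000e-02,  2.3000e-02,
       -0.0000e+00]), 'ee_pos': array([249.331, 572.498, 221.918]), 'orientation': array([ 2.627e+00,  1.721e+00, -2.000e-03]), 'ft_force': array([ 1.027,  0.29 , -0.332]), 'moment': array([ 0.026, -0.011, -0.004]), 'width': np.float64(87.876)}
scene [259 171  19  19 175] [268.7 181.4]
scene [233 187  18  20 182] [242.1 198.2]
scene [ 96 204  30  17 112] [110.6 211.9]
scene [205 204  18  21 194] [214.2 215.7]
(array([1066.04114524, -279.9832841 , 1112.57983706]), array([-0.43578868,  0.25488947, -0.86321052]))
side [238 181  17   7  60] [247.5 183.5]
side [247 191  18   8  82] [257.1 194.4]
side [257 202  20   9  93] [267.8 206.4]
(array([   -3.68152412, -1494.26251894,   979.080394  ]), array([ 0.29166679,  0.81425328, -0.50195518]))
{'K': array([[269.12186627,   0.        , 255.25425113],
       [  0.        , 269.12186627, 195.42518675],
       [  0.        ,   0.        ,   1.        ]]), 'T_tool_cam': array([[ 9.99998714e-01, -1.52391389e-03, -5.00362971e-04,
        -8.86297319e-01],
       [ 1.59986595e-03,  9.69937743e-01,  2.43347931e-01,
        -6.61830433e+01],
       [ 1.14479637e-04, -2.43348419e-01,  9.69938933e-01,
        -1.62521573e+02],
       [ 0.00000000e+00,  0.00000000e+00,  0.00000000e+00,
         1.00000000e+00]])}
```

```bash
python3 - <<'E'
import cv2
for n in ['scene','side']:
    im=cv2.imread(f'pics/{n}0.png'); 
    cv2.imwrite(f'pics/{n}0c.png',cv2.resize(im[120:300,100:400],None,fx=2.6,fy=2.6,interpolation=cv2.INTER_CUBIC))
E
```

```text
(no output)
```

View pics/scene0.png

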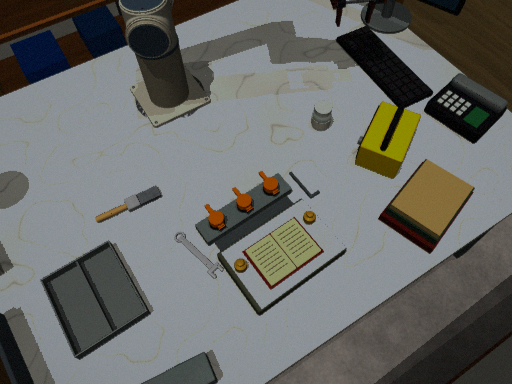

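View pics/side0.png

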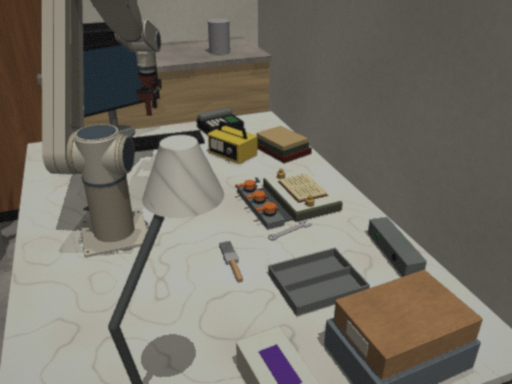

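View pics/wrist0.png

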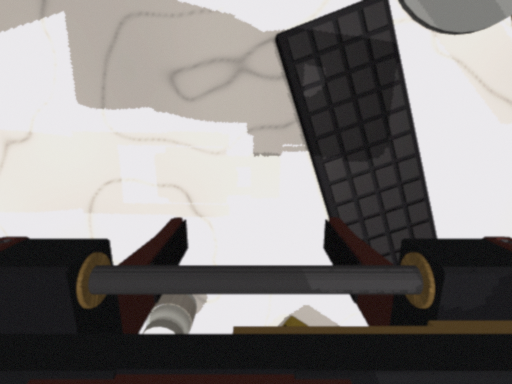

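```bash
python3 - <<'E'
from h import *
for uv in [(268.7,181.4),(242.1,198.2),(214.2,215.7)]: print(onz('scene',uv,60).round(1))
for uv in [(247.5,183.5),(257.1,194.4),(267.8,206.4)]: print(onz('side',uv,60).round(1))
E
```

```text
[524.2  81.5  60. ]
[530.6 -13.8  60. ]
[ 536.7 -109.2   60. ]
[521.7  70.7  60. ]
[528.1 -21.8  60. ]
[ 535.1 -115.8   60. ]
```

The scene view shows three orange caps at about (271,185), (243,202) and (216,219), with their tabs towards the robot. The weights sit on the rest, the wrench is off the bar's right end and the hex key off its left. The side view is partly blocked by a lamp. The bar's yaw is about +3.8°. I'll turn the tool to match it, then go above for a close look.

Call:
arm_command([
  [[0, 0, 0], -7],
  [[0, 0, 0], -7],
  [[0, 0, 0], -7],
  [[0, 0, 0], -6],
  [[0, 0, 0], 0],
])

```text
t: 0.65
ee_pos: [248.9, 571.5, 220.3]
orientation: [2.132, 2.306, -0.007]
ft_force: [-1.2, 0.7, -0.8]
width: 88.0
```

```bash
cat >> h.py <<'E'
def toolR():
    return cv2.Rodrigues(np.array(get_obs()['orientation'],float))[0]
def need(target):
    o=get_obs();R=toolR();d=R.T@(np.array(target)-o['ee_pos'])
    print('t',round(float(o['t']),2),'tcp',np.round(o['ee_pos'],1),'xang',np.degrees(np.arctan2(R[1,0],R[0,0])).round(2),'tilt',R[:,2].round(3),'need cm',(d/10).round(2),'F',np.round(o['ft_force'],1),'w',round(float(o['width']),1))
E
python3 -c "
from h import *
need([560,-14,222])"
```

```text
t 0.65 tcp [248.9 571.5 220.3] xang 94.48 tilt [-0.002 -0.004 -1.   ] need cm [-6.081e+01  2.644e+01  2.000e-02] F [-1.2  0.7 -0.8] w 88.0
```

Call:
arm_command([
  [[-2, 0.8, -0.1], 0],
  [[-3.8, 1.65, -0.1], 0],
  [[-3.8, 1.65, -0.1], 0],
  [[-3.8, 1.65, -0.1], 0],
  [[-3.8, 1.65, -0.1], 0],
  [[-3.8, 1.65, -0.1], 0],
  [[-3.8, 1.65, -0.1], 0],
  [[-3.8, 1.65, -0.1], 0],
  [[-3.8, 1.65, -0.1], 0],
  [[-3.8, 1.65, -0.1], 0],
  [[-3.8, 1.65, -0.1], 0],
  [[-3.8, 1.65, -0.1], 0],
  [[-3.8, 1.65, -0.1], 0],
  [[-3.8, 1.65, -0.1], 0],
  [[-3.8, 1.65, -0.1], 0],
  [[-3.8, 1.65, -0.1], 0],
  [[-2, 0.8, 0], 0],
  [[0, 0, 0], 0],
])

```text
t: 2.45
ee_pos: [555.0, -46.5, 237.8]
orientation: [2.194, 2.244, -0.002]
ft_force: [-0.3, -0.2, -0.3]
width: 88.1
```

```bash
python3 -c "
from h import *
need([560,-14,222])
snap('wrist','w1.png'); np.save('w1p.npy',np.r_[get_obs()['ee_pos'],get_obs()['orientation']])"
```

```text
t 2.45 tcp [555.  -46.5 237.8] xang 91.27 tilt [ 0.002 -0.003 -1.   ] need cm [3.24 0.57 1.57] F [-0.3 -0.2 -0.3] w 88.1
```

View pics/w1.png

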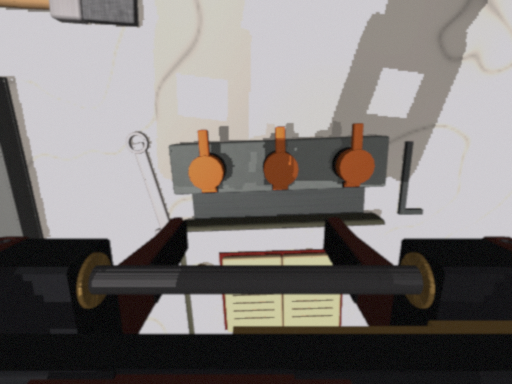

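The wrist view shows the caps at about (355,165) left, (281,169) middle and (207,172) right, with tabs pointing up the image towards the robot. I'll fit their positions.

```bash
cat >> h.py <<'E'
def wray(pose,uv,z):
    p=camera_params('wrist');K=np.array(p['K']);T=np.array(p['T_tool_cam'])
    R=cv2.Rodrigues(pose[3:])[0]
    c=R@T[:3,3]+pose[:3]; d=R@T[:3,:3]@np.linalg.solve(K,[uv[0],uv[1],1])
    return c+d*(z-c[2])/d[2]
E
python3 - <<'E'
from h import *
pose=np.load('w1p.npy'); im=cv2.cvtColor(cv2.imread('pics/w1.png'),cv2.COLOR_BGR2HSV)
m=cv2.inRange(im,(3,150,60),(18,255,255)); m[240:]=0; m[:100]=0
mo=cv2.morphologyEx(m,cv2.MORPH_OPEN,cv2.getStructuringElement(cv2.MORPH_ELLIPSE,(21,21)))
for M,nm in((m,'all'),(mo,'disc')):
  for c in cv2.findContours(M,0,1)[0]:
    if cv2.contourArea(c)<200: continue
    (u,v),r=cv2.minEnclosingCircle(c); x,y,w,h=cv2.boundingRect(c)
    print(nm,(round(u,1),round(v,1)),round(r,1),(x,y,w,h),wray(pose,(u,v),65).round(1))
    if nm=='all':
        tip=c[c[:,0,1]<=y+14]; mm=M[y:y+16]; 
        t=np.argwhere(M[y+1:y+15,x:x+w]>0).mean(0); uv=(x+t[1],y+1+t[0]); print('  tab',np.round(uv,1),wray(pose,uv,64).round(1))
E
```

```text
all (207.2, 161.1) 31.2 (189, 131, 35, 62) [ 529.3 -107.3   65. ]
  tab [202.9 138.8] [ 502.2 -112.    64. ]
all (277.5, 158.0) 31.3 (264, 127, 34, 63) [523.6 -19.9  65. ]
  tab [279.9 134.7] [495.3 -18.1  64. ]
all (353.0, 155.0) 32.3 (336, 124, 38, 63) [517.8  73.2  65. ]
  tab [357.2 131.6] [489.7  75.6  64. ]
disc (207.0, 172.0) 18.0 (190, 154, 34, 37) [ 543.  -107.8   65. ]
disc (280.0, 169.5) 18.5 (264, 151, 34, 38) [537.8 -16.2  65. ]
disc (355.1, 165.6) 18.7 (337, 148, 37, 37) [530.8  77.3  65. ]
```

Call:
arm_command([
  [[0, 0, 0], -2.4],
  [[0, 0, 0], 0],
  [[2.5, -0.3, 1.5], 0],
  [[2.5, -0.3, 1.5], 0],
  [[2.5, -0.3, 1.5], 0],
  [[2.5, -0.3, 1.5], 0],
  [[2, -0.3, 1.5], 0],
  [[0, 0, 1.5], 0],
  [[0, 0, 1], 0],
  [[0, 0, 0], 0],
  [[0, 0, 0], 0],
], gripper=0)

```text
t: 3.6
ee_pos: [525.8, 87.7, 135.1]
orientation: [2.159, 2.281, -0.001]
ft_force: [0.5, 0.6, 0.9]
width: 3.3
```

```bash
python3 -c "
from h import *
need([532.2,80,75])"
```

```text
t 3.6 tcp [525.8  87.7 135.1] xang 93.14 tilt [ 0.    -0.001 -1.   ] need cm [-0.8   0.6   6.01] F [0.5 0.6 0.9] w 3.3
```

Call:
arm_command([
  [[-0.4, 0.3, 1.5], -0.5],
  [[-0.4, 0.3, 1.5], 0],
  [[0, 0, 1.5], 0],
  [[0, 0, 0.9], 0],
  [[0, 0, 0], 0],
  [[0, 0, 0], 0],
])

```text
t: 4.2
ee_pos: [534.9, 77.2, 77.6]
orientation: [2.152, 2.285, 0.002]
ft_force: [-0.0, -0.4, -0.5]
width: 0.6
```

```bash
python3 -c "
from h import *
need([532.2,80,65])"
```

```text
t 4.2 tcp [534.9  77.2  77.6] xang 93.45 tilt [ 0.003 -0.001 -1.   ] need cm [ 0.29 -0.25  1.26] F [-0.  -0.4 -0.5] w 0.6
```

Call:
arm_command([
  [[0.2, -0.2, 0.4], 0],
  [[0, 0, 0.4], 0],
  [[0, 0, 0], 0],
])

```text
t: 4.5
ee_pos: [533.3, 79.2, 69.8]
orientation: [2.151, 2.284, 0.005]
ft_force: [-0.4, -0.3, -0.3]
width: 0.9
```

Call:
arm_command([
  [[0, 0, 0.2], 0],
])

```text
t: 4.6
ee_pos: [533.6, 79.4, 68.1]
orientation: [2.151, 2.284, 0.006]
ft_force: [0.9, 0.0, -0.4]
width: 0.2
```

Call:
arm_command([
  [[0, 0, 0.2], 0],
])

```text
t: 4.7
ee_pos: [533.7, 79.4, 66.2]
orientation: [2.15, 2.284, 0.006]
ft_force: [-0.5, 0.6, 0.0]
width: 0.6
```

Call:
arm_command([
  [[0, 0, 0.2], 0],
])

```text
t: 4.8
ee_pos: [533.6, 79.4, 64.6]
orientation: [2.15, 2.284, 0.006]
ft_force: [-7.1, -0.9, 23.8]
width: 0.5
```

Call:
arm_command([
  [[0, 0, 0.2], 0],
])

```text
t: 4.9
ee_pos: [533.5, 79.5, 64.2]
orientation: [2.15, 2.285, 0.005]
ft_force: [-11.0, -2.0, 37.5]
width: 0.8
```

Call:
arm_command([
  [[0, 0, 0.2], 0],
])

```text
t: 5.0
ee_pos: [533.6, 79.5, 64.4]
orientation: [2.15, 2.284, 0.005]
ft_force: [-9.1, -1.7, 31.3]
width: 0.5
```

The left cap is rigid: 24–37 N with no sinking. Next is the middle cap, pressed more gently.

Call:
arm_command([
  [[0, 0, -1.0], 0],
  [[0, 0, -1.2], 0],
  [[-1.5, 0, 0], 0],
  [[-2.5, 0, 0], 0],
  [[-2.5, 0, 0], 0],
  [[-1.5, 0, 0], 0],
  [[0, 0, 0], 0],
  [[0, 0, 0], 0],
])

```text
t: 5.8
ee_pos: [539.2, -6.3, 88.2]
orientation: [2.147, 2.284, 0.008]
ft_force: [0.0, 0.5, -0.8]
width: 0.5
```

```bash
python3 -c "
from h import *
need([538.3,-14.8,65])"
```

```text
t 5.8 tcp [539.2  -6.3  88.2] xang 93.53 tilt [ 0.008 -0.001 -1.   ] need cm [-0.84 -0.16  2.32] F [ 0.   0.5 -0.8] w 0.5
```

Call:
arm_command([
  [[-0.6, -0.1, 0.6], 0],
  [[-0.2, 0, 0.6], 0],
  [[0, 0, 0.5], 0],
  [[0, 0, 0.1], 0],
  [[0, 0, 0], 0],
])

```text
t: 6.3
ee_pos: [537.9, -13.4, 67.6]
orientation: [2.146, 2.288, 0.006]
ft_force: [-0.1, -0.7, 0.7]
width: 0.4
```

Call:
arm_command([
  [[0, 0, 0.15], 0],
])

```text
t: 6.4
ee_pos: [538.0, -13.1, 66.0]
orientation: [2.145, 2.288, 0.006]
ft_force: [0.6, -0.2, 0.6]
width: 0.5
```

Call:
arm_command([
  [[0, 0, 0.15], 0],
])

```text
t: 6.5
ee_pos: [538.0, -13.0, 64.5]
orientation: [2.145, 2.288, 0.006]
ft_force: [-0.1, -1.6, 2.8]
width: 0.3
```

Call:
arm_command([
  [[0, 0, 0.15], 0],
])

```text
t: 6.6
ee_pos: [538.0, -13.0, 63.1]
orientation: [2.145, 2.289, 0.006]
ft_force: [-0.6, -2.1, 2.4]
width: 0.6
```

The middle cap is giving at about 2.5 N. I'll press it further to confirm.

Call:
arm_command([
  [[0, 0, 0.15], 0],
  [[0, 0, 0.15], 0],
])

```text
t: 6.8
ee_pos: [538.0, -13.0, 60.3]
orientation: [2.144, 2.289, 0.006]
ft_force: [-1.0, 0.3, 3.7]
width: 0.6
```

Call:
arm_command([
  [[0, 0, 0.15], 0],
])

```text
t: 6.9
ee_pos: [537.9, -13.0, 58.9]
orientation: [2.144, 2.289, 0.006]
ft_force: [-3.9, 0.2, 9.7]
width: 0.5
```

Call:
arm_command([
  [[0, 0, -1.0], 0],
  [[0, 0, -1.2], 0],
  [[0, 0, -0.5], 0],
  [[-1.5, 0, 0], 0],
  [[-2.5, 0, 0], 0],
  [[-2.5, 0, 0], 0],
  [[-2, 0, 0], 0],
  [[0, 0, 0], 0],
  [[0, 0, 0], 0],
])

```text
t: 7.8
ee_pos: [544.8, -104.1, 89.3]
orientation: [2.141, 2.287, 0.01]
ft_force: [-0.0, -0.1, 0.6]
width: 0.5
```

```bash
python3 -c "
from h import *
need([544.4,-109.6,65])"
```

```text
t 7.8 tcp [ 544.8 -104.1   89.3] xang 93.78 tilt [ 0.011 -0.002 -1.   ] need cm [-0.54 -0.1   2.43] F [-0.  -0.1  0.6] w 0.5
```

The middle bolt sank the full 6 mm, so it is the loose one. The task asks for a tap on each cap, so I'll tap the right one too.

Call:
arm_command([
  [[-0.4, -0.1, 0.6], 0],
  [[-0.2, 0, 0.6], 0],
  [[0, 0, 0.6], 0],
  [[0, 0, 0.1], 0],
  [[0, 0, 0], 0],
])

```text
t: 8.3
ee_pos: [543.3, -108.8, 67.8]
orientation: [2.14, 2.291, 0.008]
ft_force: [-0.5, -0.7, -0.4]
width: 0.2
```

Call:
arm_command([
  [[0, 0, 0.15], 0],
])

```text
t: 8.4
ee_pos: [543.4, -108.5, 66.2]
orientation: [2.139, 2.291, 0.008]
ft_force: [-0.7, -1.0, 0.0]
width: 0.5
```

Call:
arm_command([
  [[0, 0, 0.15], 0],
])

```text
t: 8.5
ee_pos: [543.3, -108.4, 64.9]
orientation: [2.139, 2.292, 0.008]
ft_force: [-5.0, -1.6, 14.0]
width: 0.6
```

Call:
arm_command([
  [[0, 0, 0.12], 0],
])

```text
t: 8.6
ee_pos: [543.2, -108.4, 64.6]
orientation: [2.139, 2.293, 0.007]
ft_force: [-6.5, 0.3, 21.0]
width: 0.4
```

The right cap is rigid (21 N, no sinking), so the middle bolt is the loose one. Now I'll go above the middle tab with the jaws half open.

Call:
arm_command([
  [[0, 0, -1.0], 0],
  [[0, 0, -2], 0],
  [[0, 0, -2], 0],
  [[1.5, -0.8, 0], 0],
  [[2.5, -1.2, 0], 0],
  [[2.5, -1.2, 0], 0],
  [[2, -0.8, 0], 0],
  [[0, 0, 0], 0],
  [[0, 0, 0], 0],
], gripper=0.5)

```text
t: 9.5
ee_pos: [491.9, -20.4, 114.9]
orientation: [2.139, 2.292, 0.008]
ft_force: [0.1, 0.5, 1.1]
width: 43.8
```

```bash
python3 -c "
from h import *
need([496.4,-17.5,78])
snap('wrist','w2.png'); np.save('w2p.npy',np.r_[get_obs()['ee_pos'],get_obs()['orientation']])"
```

```text
t 9.5 tcp [491.9 -20.4 114.9] xang 93.97 tilt [ 0.008 -0.001 -1.   ] need cm [0.26 0.44 3.69] F [0.1 0.5 1.1] w 43.8
```

View pics/w2.png

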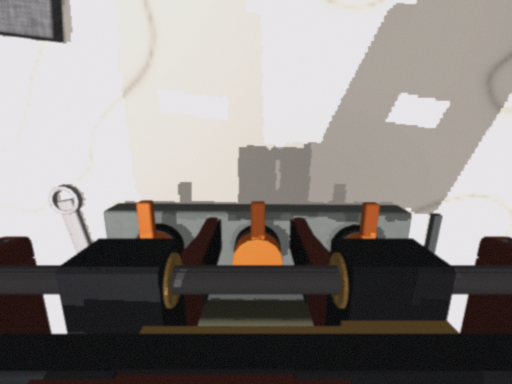

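The middle tab spans columns 251–265 with its tip at row 202, and sits between the open fingers.

```bash
python3 - <<'E'
from h import *
pose=np.load('w2p.npy'); im=cv2.cvtColor(cv2.imread('pics/w2.png'),cv2.COLOR_BGR2HSV)
m=cv2.inRange(im,(3,150,50),(20,255,255))
for r in range(198,232,3):
    c=np.where(m[r,235:285])[0]+235
    if len(c): print(r,c.min(),c.max(),wray(pose,((c.min()+c.max())/2,r),64).round(1))
E
```

```text
204 251 264 [486.3 -20.   64. ]
207 251 264 [488.9 -19.8  64. ]
210 251 264 [491.5 -19.7  64. ]
213 251 264 [494.1 -19.5  64. ]
216 251 264 [496.7 -19.3  64. ]
219 251 264 [499.4 -19.1  64. ]
222 252 263 [502.  -18.9  64. ]
225 251 264 [504.7 -18.7  64. ]
228 250 265 [507.4 -18.6  64. ]
231 250 265 [510.1 -18.4  64. ]
```

Call:
arm_command([
  [[0.1, 0.3, 1], 0],
  [[0, 0, 1.5], 0],
  [[0, 0, 1.5], 0],
  [[0, 0, 1], 0],
  [[0, 0, 0], 0],
  [[0, 0, 0], 0],
])

```text
t: 10.15
ee_pos: [498.0, -22.1, 60.3]
orientation: [2.144, 2.287, 0.009]
ft_force: [0.4, -0.9, 0.1]
width: 43.8
```

```bash
python3 -c "
from h import *
need([496.2,-18.6,42])"
```

```text
t 10.15 tcp [498.  -22.1  60.3] xang 93.7 tilt [ 0.009 -0.001 -1.   ] need cm [ 0.36 -0.17  1.82] F [ 0.4 -0.9  0.1] w 43.8
```

Call:
arm_command([
  [[0.2, -0.1, 0.6], 0],
  [[0.1, -0.1, 0.6], 0],
  [[0, 0, 0.3], 0],
  [[0, 0, 0], 0],
  [[0, 0, 0], 0],
])

```text
t: 10.65
ee_pos: [496.8, -19.2, 45.1]
orientation: [2.143, 2.285, 0.011]
ft_force: [0.3, -0.9, 0.6]
width: 43.9
```

```bash
python3 -c "
from h import *
need([496.2,-18.6,42])"
```

```text
t 10.65 tcp [496.8 -19.2  45.1] xang 93.68 tilt [ 0.012 -0.001 -1.   ] need cm [ 0.07 -0.06  0.3 ] F [ 0.3 -0.9  0.6] w 43.9
```

Call:
arm_command([
  [[0, 0, 0.25], 0],
  [[0, 0, 0], 0],
  [[0, 0, 0], 0],
])

```text
t: 10.95
ee_pos: [497.2, -19.2, 42.8]
orientation: [2.142, 2.285, 0.012]
ft_force: [1.1, 0.2, 0.5]
width: 43.8
```

Call:
arm_command([
  [[0, 0, 0], 0],
  [[0, 0, 0], 0],
  [[0, 0, 0], 0],
  [[0, 0, 0], 0],
  [[0, 0, 0], 0],
], gripper=0)

```text
t: 11.45
ee_pos: [497.3, -18.7, 43.0]
orientation: [2.143, 2.284, 0.013]
ft_force: [-0.4, 5.6, 0.8]
width: 11.8
```

```bash
python3 -c "
from h import *
need([496.2,-18.6,42])"
```

```text
t 11.45 tcp [497.3 -18.7  43. ] xang 93.66 tilt [ 0.013 -0.    -1.   ] need cm [ 0.02 -0.11  0.1 ] F [-0.4  5.6  0.8] w 11.8
```

The grip holds the tab (11.8 mm wide). I'll start the opening arc.

Call:
arm_command([
  [[0, 0.12, -0.42], 0],
  [[0, 0.13, -0.43], 0],
  [[0, 0.23, -0.55], 0],
  [[0, 0.28, -0.54], 0],
  [[0, 0, 0], 0],
])

```text
t: 11.95
ee_pos: [504.1, -17.9, 62.9]
orientation: [2.144, 2.286, 0.01]
ft_force: [1.7, 1.5, -4.5]
width: 12.2
```

```bash
python3 -c "
from h import *
need([505,-18.2,62])"
```

```text
t 11.95 tcp [504.1 -17.9  62.9] xang 93.67 tilt [ 0.01 -0.   -1.  ] need cm [-0.04  0.09  0.09] F [ 1.7  1.5 -4.5] w 12.2
```

Call:
arm_command([
  [[0, 0.32, -0.51], 0],
  [[0, 0.37, -0.47], 0],
  [[0, 0.4, -0.44], 0],
  [[0, 0.44, -0.41], 0],
  [[0, 0.48, -0.36], 0],
  [[0, 0.5, -0.33], 0],
  [[0, 0, 0], 0],
])

```text
t: 12.65
ee_pos: [527.6, -16.3, 89.0]
orientation: [2.148, 2.29, 0.003]
ft_force: [0.1, -0.2, -5.8]
width: 11.7
```

```bash
python3 -c "
from h import *
need([530,-16.2,88])"
```

```text
t 12.65 tcp [527.6 -16.3  89. ] xang 93.66 tilt [ 0.003 -0.    -1.   ] need cm [-0.01  0.24  0.1 ] F [ 0.1 -0.2 -5.8] w 11.7
```

Call:
arm_command([
  [[0, 0.55, -0.2], 0],
  [[0, 0.55, -0.22], 0],
  [[0, 0.56, -0.18], 0],
  [[0, 0.56, -0.12], 0],
  [[0, 0.25, -0.05], 0],
  [[0, 0, 0], 0],
])

```text
t: 13.25
ee_pos: [544.0, -15.3, 95.7]
orientation: [-2.14, -2.282, 0.021]
ft_force: [-0.6, -0.3, -4.4]
width: 11.7
```

```bash
python3 -c "
from h import *
need([552,-14.7,97])
snap('wrist','w3.png');snap('side','s3.png');
im=snap('scene','c3.png')
for n in('s3','c3'):
    im=cv2.imread(f'pics/{n}.png')[140:260,180:330]; cv2.imwrite(f'pics/{n}c.png',cv2.resize(im,None,fx=5,fy=5,interpolation=cv2.INTER_CUBIC))"
```

```text
t 13.25 tcp [544.  -15.3  95.7] xang 93.69 tilt [-0.018 -0.001 -1.   ] need cm [ 0.    0.8  -0.15] F [-0.6 -0.3 -4.4] w 11.7
```

View pics/s3c.png

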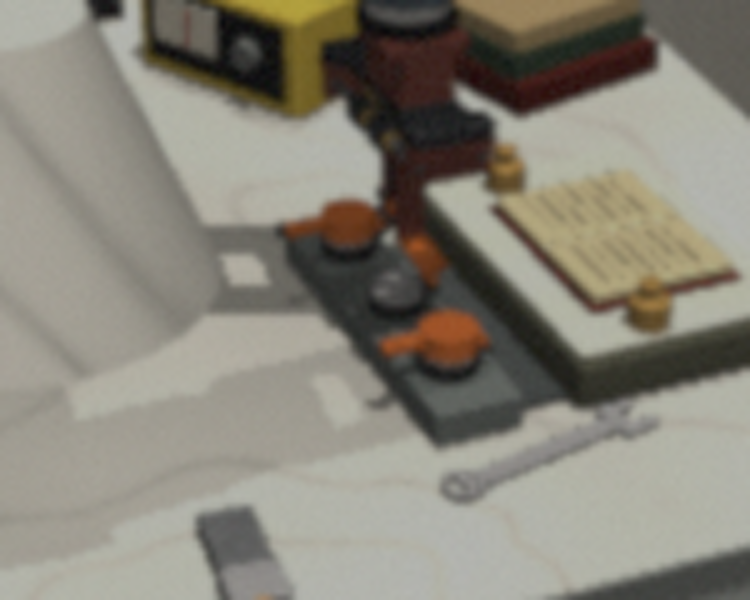

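View pics/c3c.png

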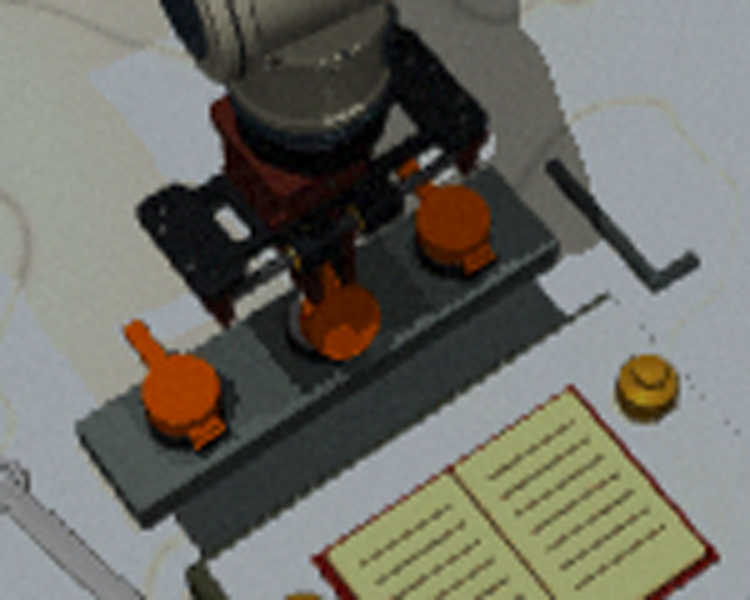

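View pics/w3.png

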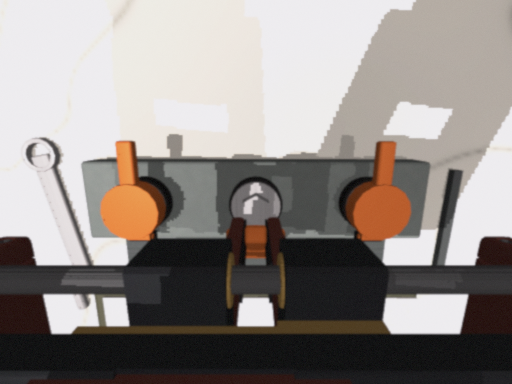

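The middle cap stands open and its bolt is exposed at about (256,205) in the wrist view. Both other caps are shut. The opening works out at about 61°, so I'll add a little more.

Call:
arm_command([
  [[0, 0.4, -0.12], 0],
  [[0, 0.4, -0.08], 0],
  [[0, 0.2, 0], 0],
  [[0, 0, 0], 0],
  [[0, 0, 0], 0],
])

```text
t: 13.9
ee_pos: [549.6, -14.9, 97.1]
orientation: [-2.135, -2.278, 0.032]
ft_force: [-3.0, 0.2, -4.9]
width: 12.1
```

```bash
python3 -c "
from h import *
need([552,-14.7,97])
im=snap('side','s4.png'); snap('wrist','w4.png')
need([552,-14.7,97])
im=cv2.imread('pics/s4.png')[160:240,220:320]; cv2.imwrite('pics/s4c.png',cv2.resize(im,None,fx=7,fy=7,interpolation=cv2.INTER_CUBIC))"
```

```text
t 13.9 tcp [549.6 -14.9  97.1] xang 93.71 tilt [-0.029 -0.001 -1.   ] need cm [0.01 0.24 0.01] F [-3.   0.2 -4.9] w 12.1
t 14.0 tcp [549.7 -14.9  97.1] xang 93.71 tilt [-0.029 -0.001 -1.   ] need cm [ 0.    0.23 -0.  ] F [-3.2 -0.3 -2.6] w 11.7
```

View pics/s4c.png

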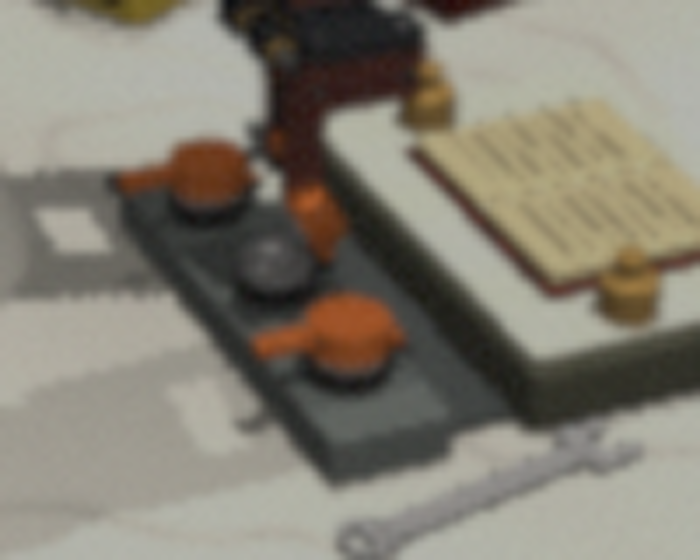

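View pics/w4.png

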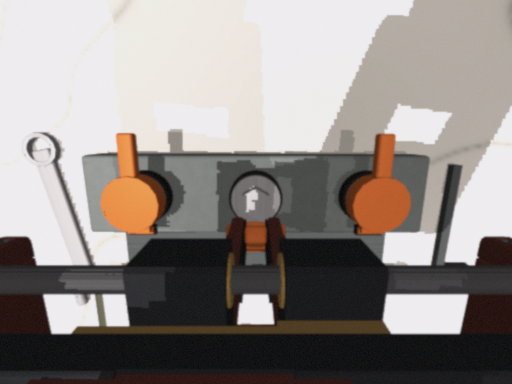

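In the side view the middle cap stands steeply open, at about 66°, with the bolt clear. In the wrist view the tab is between the fingers at about (256,235). The pose is steady and the grip is holding at 11.7 mm, so I'll hand in.

```bash
python3 -c "
from workcell import *
print(close_job())"
```

```text
the job is handed in; nothing more can be done
None
```

The middle bolt is the loose one. I handed the job in at about 14 s with the gripper still holding its cap open.

- **Taps:** I tapped the caps from left to right.
  - **Left:** it did not move, but I pressed it harder than needed, up to about 37 N vertically (about 39 N in all) through the fingertips.
  - **Middle:** it sank the full 6 mm, starting at about 2.5 N.
  - **Right:** it did not move at 21 N.
- **Opening:** I gripped the middle cap's tab and lifted it round its hinge to about 66° open. That angle is worked out from the gripper's position, not measured directly. The side and wrist pictures agree with it, showing the cap steeply open and the bolt uncovered.
- **Last checks:** The grip held at 11.7 mm on the 12 mm tab, the pose was steady and the force on the wrist was about 4 N. The other two caps were shut. The weights, wrench and hex key looked undisturbed in the last pictures that showed each of them. I did not measure any of the surrounding items.
- **Small disagreements:** The tool ended tilted by about 1.7° from vertical. The tab measured about 2 mm to the side of where the cap fit put it, so I centred the grip on the tab itself.

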